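# Pull the stuck resonator tube from its case and add it to the sound bench

## Task

Work the long aluminium tube out of the snug wooden case by its protruding end, twisting it back and forth in small wiggles so that the case is not dragged from its place. Then lay the tube gently on the two rods of the sound bench, in line with the tube clamped there, butted up against that tube's open end, and let go. Leave the short tubes and the screwdriver alone.

Things in the scene. Friction and masses are not known exactly. Their poses are not given: they have to be found in the camera images.
- tube: the loose aluminium tube to move: cylinder 160 mm long, 36 mm in diameter, about 130 g, both ends alike (black discs), either way round will do. Origin at its middle, x along its axis. It starts level in the case, axis 49 mm above the table, 90 mm of it inside, the other 70 mm (-x end) sticking out of the mouth towards the robot.
- case: loose orange-brown wooden case with grey foam lining, 110 (x) by 104 (y) by 81 mm high, 0.95 kg, standing on the table; origin at the centre of its underside, x along the bore, mouth in the -x face. The bore is roofed: the tube leaves only along -x and is clear after 90 mm. Play round the tube: 2 mm at the sides, 3 mm above.
- mouth (a point): the centre of the case's mouth, in its front face, 50 mm above the table; x axis points into the case along the bore
- pads (a point): midway between the two sprung foam pads that squeeze the tube's sides inside the bore. A straight pull drags the case along; while the tube is turned back and forth about its own axis (0.2 to 0.3 rad either way, about 3 mm of pull per swing) the pull is less than half and the case only creeps some 10 mm. The pads let go after 33 mm of travel; then it slides freely.
- bench: sound bench, fixed to the table: plywood base 340 (x) by 85 by 16 mm, aluminium strip to 20 mm high, above it two parallel steel rods along x from -165 to +165 mm. A 36 mm tube is clamped on the rods from x = +20 to +130 mm, a tall end block behind it; the rods are free from x = -150 to +20. Origin at the centre of the underside; x along the rods, away from the robot.
- rods (a point): midway between the rods' centres, 52 mm up, 80 mm from the clamped tube's end. Rods: 8 mm thick, 24 mm between centres (32 mm over both), black posts at bench x = -159, +30, +160 mm. A tube lying on both rods has its axis 70 mm up. Beside the rods there is room for fingertips down to 25 mm above the table.
- face (a point): the centre of the open end face of the clamped tube, on its axis, 70 mm above the table; axes as the bench (x along the rods, into the clamped tube). A butted tube has its middle 80 mm from here, at -x.
- short_a: bystander: short aluminium tube standing upright, 36 mm in diameter, 75 mm high; origin at the centre of its foot
- short_b: bystander: a second short aluminium tube like the first
- driver: bystander: screwdriver with a red handle, 170 mm long, lying on the table; origin at the middle of its underside, blade towards its +x
Mind the look-alikes: they are no part of the job. What is shaped like the tube but turquoise or yellow is not meant.

How it is judged (in metres and radians):
On the way:
1. the tube is drawn out of the case, to within 10 mm of its end or fully (x of tube in the frame of mouth below -0.07 m), for 0.05 s.
At the end, for the whole second after the job is handed in: The long tube lies at rest on both rods of the sound bench, in line with the clamped tube (within 3 mm and 0.04 rad) and butted against it (gap under 4 mm); the case stands level within 30 mm of where it was (x of tube in the frame of face between -0.084 and -0.077 m and y of tube in the frame of face between -0.003 and 0.003 m and z of tube in the frame of face between -0.003 and 0.003 m and angle between the x axis of tube and the x axis of bench, either way round below 0.04 rad and linear speed of each of tube, case below 0.01 m/s and distance of case from where it was at the start of the episode below 0.03 m and angle between case's own z axis and vertical below 0.05 rad); the robot touches nothing.
It fails at once if the case is dragged more than 30 mm from its place (distance of case from where it was at the start of the episode above 0.03 m).
It fails at once if the tube is rammed against the sound bench (over 45 N) (contact force between tube and bench above 45 N).
It fails at once if the tube is dropped onto the sound bench: let go more than 10 mm above where it rests (horizontal distance between tube and face below 0.15 m and z of tube in the frame of face above 0.01 m and contact force between tube and the fingers below 0.05 N).
It fails at once if a short tube is moved more than 20 mm (distance of any of short_a, short_b from where it was at the start of the episode above 0.02 m).
It fails at once if the screwdriver is moved more than 20 mm (distance of driver from where it was at the start of the episode above 0.02 m).
It also fails if it takes over 72 s, if anything falls off the work surface, if the arm or the gripper's body presses on something with over 40 N, if the wrist force passes 120 N, or if a joint passes its speed limit or range.

## Robot

A 7-joint arm with a two-finger parallel gripper is mounted at the origin on the work surface. World frame = base frame: x ahead of the robot, y to its left, z up, the work surface at z = 0. Lengths are in m, angles in degrees, forces in N, time in s.
With the tool pointing down it reaches from about 0.4 to 0.875 m from the base axis. Payload 6.5 kg.
Tool frame: the origin (TCP) lies on the mounting face of the last link; the fingertips stand 166 mm ahead of it and the grasp point (between the pads) lies 147 mm ahead of it; z points along the fingers, y is the line along which they close (so a half turn about z gives the same grasp; the last joint's range is limited). The gripper opens to 88 mm and grips with 3 to 60 N. Pads are 18 mm wide; open, the fingers measure 123 mm over their backs; the gripper's body (75 mm by 187 mm) begins 45 mm behind the grasp point.
Start: joints at [72.239, 30.733, -0.252, 88.115, 0.149, 61.152, -4.079], TCP at [0.157, -0.631, 0.405] pointing down, gripper open.
Joint ranges: [-154.64, 154.64], [-21.42, 123.67], [-72.66, 72.17], [13.99, 137.28], [-74.86, 254.86], [10.95, 109.41], [-158.01, 158.01]. Speed limits (degrees/s): [136.94, 136.94, 180, 180, 180, 180, 180].

## Interface

Orientations are given as [roll, pitch, yaw] about the fixed x, y, z axes, in that order (R = Rz(yaw) Ry(pitch) Rx(roll)).
In Python, from station import * gives the robot as it stands.
- The arm moves only by the tool send_rows, never from a script. Its argument "moves" is a list of rows, each an object with "offset": the shift along the tool's x, y, z in mm, a list of three; "twist": the turn about the tool's z in degrees; "gripper": the closure in counts, from 0 (fully open) to 255 (shut). A call has 1 to 20 rows; each row is the pose to reach, as a shift and turn from the pose commanded when the call began, along the tool's axes at that moment; what a row does not reach only later rows make up. A row lasts 1/10 s, in which the tool goes at most 50 mm and 8.59 degrees, less where a joint would pass 70% of its speed; a pose out of reach is approached as far as the arm can. A call with a gripper value outside its range is refused whole. The fingers move at their own pace and stop on an object; "force" is the grip in N (left out, the last holds). Time passes only in rows, so rows that repeat a pose let the fingers close. It gives the time, the measured TCP pose, the force, the opening and the grip force at its end, in the units of the state.
- state(): the state, without advancing time (a new reading comes with each control period).
- snapshot(name): name is "scene" or "top" or "wrist"; returns the picture (420x560x3 uint8, blue, green, red); there is no depth.
- camera_params(name): a dict with "fx", "fy", "cx", "cy" (pixels), "eye" and "orientation" of the camera in the world. Camera axes: x right, y down, z forward; pixel columns grow to the right and rows downward; lengths in m; the calibration is good to about 2 mm. A picture is of the moment at which its call begins: read the wrist's pose just before it. camera_params takes no time and is no camera call; for the wrist camera it gives the pose at the moment of the call.
- sign_off(): hands the job in; it is judged then, once.
The state is a dict: "t": time; "q": joint angles; "dq": joint speeds; "tau": joint torques, N m; "tcp_pos": TCP position; "tcp_rot": TCP orientation; "contact_force": force on the tool from outside, world axes, zero at the start; "moment": the same for the moment, N m; "gripper_width": finger opening in m; "grip_force": force on a finger pad.
Only numpy, scipy, OpenCV 4.12 (cv2) and the standard library are available. Lean on these libraries where they do the work, as an engineer would, in place of code of your own. Each camera call takes 0.05 s, during which the arm holds its last target. There are 200 camera calls.

## Working session

There is one attempt and no reset: what is moved stays moved. The work goes in short steps, Python scripts to look and compute and a tool call to move; the robot and the scene stay as the last step left them, time stands still between calls to the robot, and variables do not carry over. Pictures are saved under pics/ and viewed, at most 10 in all, crops included, and the job is handed in when it is done.

Besides the shell and the picture viewer there is one more tool, called after ">>>" as a command line: name --argument value ..., lists and objects as JSON in quotes. send_rows: Moves the arm, as the interface text tells. Its arguments: {"type":"object","properties":{"moves":{"type":"array"},"force":{"type":"number"}},"required":["moves"]}

```bash
mkdir -p pics; ls; python3 - <<'E'
from station import *
import cv2
s=state();print(s['t'],s['tcp_pos'],s['tcp_rot'],s['gripper_width'])
for n in ["scene","top"]:
    p=camera_params(n);print(p)
    cv2.imwrite(f"pics/{n}0.png",snapshot(n))
E
```

```text
pics
0.0 [ 0.15683152 -0.63046282  0.40382727] [-1.79900314e+02  6.83492849e-03  1.39721855e+01] 0.08796134091915168
{'fx': 410.54883973696775, 'fy': 410.54883973696775, 'cx': 284.9363344669316, 'cy': 206.8875137434474, 'eye': array([1.28916379, 0.02329748, 0.53059319]), 'orientation': array([-1.23160524e+02,  3.91303022e-03,  9.73822805e+01])}
{'fx': 449.90398714373157, 'fy': 449.90398714373157, 'cx': 281.7148080303135, 'cy': 205.82466881407947, 'eye': array([ 0.42725892, -0.06888811,  0.98153208]), 'orientation': array([-168.42795943,   -0.34808475,  -81.9358591 ])}
```

View pics/scene0.png

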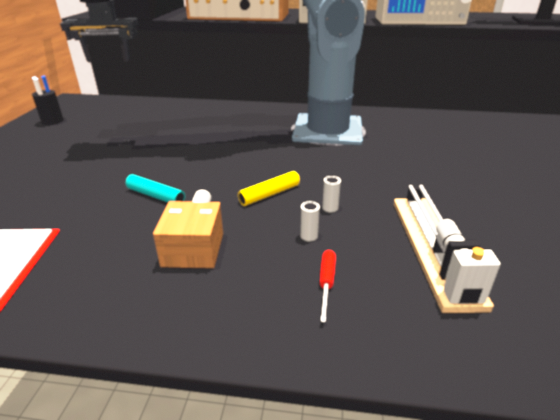

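View pics/top0.png

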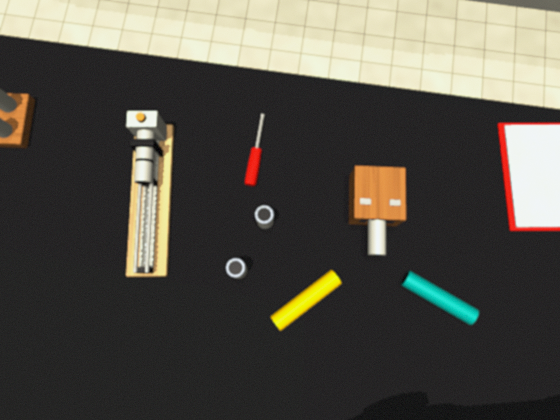

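The top view shows the case at about (378,195) with the tube sticking out to (377,255), and the bench at about (148,200). The clamped tube's end is near (144,183). The short tubes are at (264,215) and (236,267), the driver at (256,150).

```bash
cat > h.py <<'E'
from station import *
import numpy as np, cv2
from scipy.spatial.transform import Rotation as R
def cam(n): 
    p=camera_params(n); return p,R.from_euler('xyz',p['orientation'],degrees=True).as_matrix()
def ray(c,u,v,z):
    p,M=c
    d=M@np.array([(u-p['cx'])/p['fx'],(v-p['cy'])/p['fy'],1]); e=np.array(p['eye'])
    return e+d*(z-e[2])/d[2]
def proj(c,P):
    p,M=c; q=M.T@(np.array(P)-p['eye']); return np.array([p['fx']*q[0]/q[2]+p['cx'],p['fy']*q[1]/q[2]+p['cy']])
def tool(P):
    "world displacement of TCP -> tool axes, mm"
    s=state(); M=R.from_euler('xyz',s['tcp_rot'],degrees=True).as_matrix()
    return np.round(M.T@(np.array(P)-s['tcp_pos'])*1000,1)
E
python3 - <<'E'
from h import *
c=cam("top")
for n,u,v,z in [("tubefar",377,255,.049),("tubemouth",377,222,.06),("caseTL",354,166,.081),("caseTR",405,167,.081),("caseBR",407,221,.081),("caseBL",349,221,.081),
 ("rodnear",145,270,.056),("face",144.5,183,.07),("clampfar",147,130,.088),("basenearL",126,275,.016),("basenearR",166,275,.016),("basefarR",174,124,.016),("sa",264,213,.075),("sb",236,266,.075),("yellow",340,276,.02),("teal",408,280,.02)]:
    print(n,np.round(ray(c,u,v,z),4))
print(cam("wrist"))
E
```

```text
tubefar [ 0.5421 -0.2578  0.049 ]
tubemouth [ 0.6089 -0.2488  0.06  ]
caseTL [ 0.7157 -0.1856  0.081 ]
caseTR [ 0.7287 -0.2911  0.081 ]
caseBR [ 0.6155 -0.305   0.081 ]
caseBL [ 0.5988 -0.1881  0.081 ]
rodnear [0.4442 0.209  0.056 ]
face [0.6205 0.242  0.07  ]
clampfar [0.7298 0.2536 0.088 ]
basenearL [0.429  0.2587 0.016 ]
basenearR [0.4409 0.1749 0.016 ]
basefarR [0.7771 0.2219 0.016 ]
sa [ 0.5918 -0.0145  0.075 ]
sb [0.4772 0.025  0.075 ]
yellow [ 0.4904 -0.1904  0.02  ]
teal [ 0.5023 -0.3338  0.02  ]
({'fx': 330.7424427762169, 'fy': 330.7424427762169, 'cx': 273.5465470731852, 'cy': 206.2816157628793, 'eye': array([ 0.22564884, -0.61374785,  0.38369216]), 'orientation': array([ 1.63948240e+02,  1.07695766e-01, -7.60210425e+01])}, array([[ 0.2415651 , -0.9324259 , -0.26875314],
       [-0.9703828 , -0.23265178, -0.06504136],
       [-0.00187964,  0.27650514, -0.9610106 ]]))
```

```bash
python3 - <<'E'
from h import *
print(tool([.585,-.252,.36]))
E
```

```text
[ 506.9 -263.8   44.3]
```

>>> send_rows --moves '[{"offset":[507,-264,44],"twist":7,"gripper":0},{"offset":[507,-264,44],"twist":7,"gripper":0},{"offset":[507,-264,44],"twist":7,"gripper":0},{"offset":[507,-264,44],"twist":7,"gripper":0},{"offset":[507,-264,44],"twist":7,"gripper":0},{"offset":[507,-264,44],"twist":7,"gripper":0},{"offset":[507,-264,44],"twist":7,"gripper":0},{"offset":[507,-264,44],"twist":7,"gripper":0},{"offset":[507,-264,44],"twist":7,"gripper":0},{"offset":[507,-264,44],"twist":7,"gripper":0},{"offset":[507,-264,44],"twist":7,"gripper":0},{"offset":[507,-264,44],"twist":7,"gripper":0},{"offset":[507,-264,44],"twist":7,"gripper":0},{"offset":[507,-264,44],"twist":7,"gripper":0},{"offset":[507,-264,44],"twist":7,"gripper":0}]'

```text
t: 1.6
tcp_pos: [0.5839, -0.254, 0.3605]
tcp_rot: [179.9, 0.1, 6.8]
contact_force: [-0.2, -0.1, 0.1]
gripper_width: 0.0878
grip_force: 0.0
```

```bash
python3 - <<'E'
from h import *
s=state();print(s['t'],s['tcp_pos'],s['tcp_rot'],s['dq'].round(1) if hasattr(s['dq'],'round') else s['dq'])
im=snapshot("wrist");cv2.imwrite("pics/w1.png",im)
E
```

```text
1.6 [ 0.58390413 -0.25402332  0.36053495] [1.79949629e+02 7.98614687e-02 6.81920168e+00] [ 0.6 -0.3  0.   0.  -0.2 -0.1 -0.1]
```

View pics/w1.png

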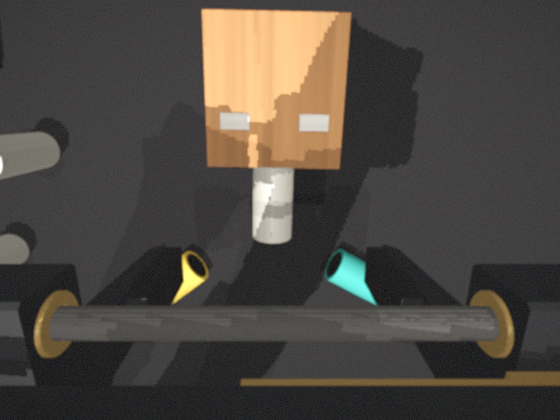

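The wrist view shows the tube edges at columns 253–293 (row 175) and 252–292 (row 232). The front edge of the case top runs (207,166)–(340,169), and the back edge (203,10)–(350,13).

```bash
python3 - <<'E'
from h import *
c=cam("wrist")
for n,u,v,z in [("tm",273,175,.067),("te",272,232,.067),("fl",207,166,.081),("fr",340,169,.081),("bl",203,10,.081),("br",350,13,.081)]:
    print(n,np.round(ray(c,u,v,z),4))
im=cv2.imread("pics/w1.png");g=cv2.cvtColor(im,6).astype(int)
for v in range(175,236,10):
    r=g[v,235:310]; d=np.diff(r); print(v,235+d[:30].argmax(),235+30+d[30:].argmin())
f=ray(c,207,166,.081);g2=ray(c,340,169,.081);m=(f+g2)/2;print(m)
E
```

```text
tm [ 0.603  -0.2519  0.067 ]
te [ 0.5524 -0.2571  0.067 ]
fl [ 0.6066 -0.1991  0.081 ]
fr [ 0.6167 -0.3037  0.081 ]
bl [ 0.7155 -0.1894  0.081 ]
br [ 0.7258 -0.2915  0.081 ]
175 252 293
185 252 293
195 251 292
205 251 291
215 251 292
225 252 291
235 251 291
[ 0.61161697 -0.2513951   0.081     ]
```

```bash
python3 - <<'E'
from h import *
print(tool([.5877,-.2536,.196]))
E
```

```text
[  4.   -0.2 164.7]
```

>>> send_rows --moves '[{"offset":[4,0,40],"twist":1.2,"gripper":0},{"offset":[4,0,80],"twist":1.2,"gripper":0},{"offset":[4,0,120],"twist":1.2,"gripper":0},{"offset":[4,0,150],"twist":1.2,"gripper":0},{"offset":[4,0,164.5],"twist":1.2,"gripper":0},{"offset":[4,0,164.5],"twist":1.2,"gripper":0},{"offset":[4,0,164.5],"twist":1.2,"gripper":90},{"offset":[4,0,164.5],"twist":1.2,"gripper":130},{"offset":[4,0,164.5],"twist":1.2,"gripper":160},{"offset":[4,0,164.5],"twist":1.2,"gripper":200},{"offset":[4,0,164.5],"twist":1.2,"gripper":200},{"offset":[4,0,164.5],"twist":1.2,"gripper":200},{"offset":[4,0,164.5],"twist":1.2,"gripper":200}]' --force 40

```text
t: 2.95
tcp_pos: [0.5891, -0.2518, 0.1963]
tcp_rot: [180.0, -0.0, 5.8]
contact_force: [0.1, -0.2, -0.2]
gripper_width: 0.0344
grip_force: 40.1
```

```bash
python3 - <<'E'
from h import *
s=state();print(s)
cv2.imwrite("pics/t1.png",snapshot("top"))
E
```

```text
{'t': 2.95, 'q': array([ 22.37280372,  45.22255342,  -4.68624523,  95.49937024,
         5.25746484,  39.4821949 , -69.22383062]), 'dq': array([ 0.0097641 ,  0.04317137,  0.10711933, -0.10915901,  0.16788127,
       -0.0677667 ,  0.17195883]), 'tau': array([-6.69278707e-01, -6.23507452e+01, -7.45626781e-01, -1.79758358e+01,
       -1.66185494e-01,  3.18127521e-02, -1.16888008e-03]), 'tcp_pos': array([ 0.58913509, -0.25184507,  0.1962875 ]), 'tcp_rot': array([ 1.79981685e+02, -2.85712128e-03,  5.76969223e+00]), 'contact_force': array([ 0.12052844, -0.23528466, -0.15516803]), 'moment': array([-0.04231766, -0.01111872, -0.02801416]), 'grip_force': 40.13646248728037, 'gripper_width': 0.03436757248219568}
```

>>> send_rows --moves '[{"offset":[0,0,-1.3],"twist":0,"gripper":200},{"offset":[0,0,-2.5],"twist":0,"gripper":200},{"offset":[0,0,-2.5],"twist":0,"gripper":200}]'

```text
t: 3.3
tcp_pos: [0.5891, -0.2518, 0.1986]
tcp_rot: [180.0, 0.0, 5.8]
contact_force: [1.5, -0.8, -1.5]
gripper_width: 0.0342
grip_force: 39.9
```

>>> send_rows --moves '[{"offset":[-0.7,0,1.3],"twist":0,"gripper":200},{"offset":[-1.4,0,2.5],"twist":0,"gripper":200}]'

```text
t: 3.5
tcp_pos: [0.5886, -0.2518, 0.1966]
tcp_rot: [180.0, -0.1, 5.8]
contact_force: [4.3, -0.7, 0.2]
gripper_width: 0.034
grip_force: 39.9
```

>>> send_rows --moves '[{"offset":[0,0,-1.3],"twist":0,"gripper":200},{"offset":[0,0,-2.5],"twist":0,"gripper":200},{"offset":[-0.7,0,-1.3],"twist":0,"gripper":200},{"offset":[-1.4,0,0],"twist":0,"gripper":200}]'

```text
t: 3.9
tcp_pos: [0.5875, -0.2518, 0.1969]
tcp_rot: [180.0, -0.2, 5.8]
contact_force: [6.8, -0.4, -0.5]
gripper_width: 0.0341
grip_force: 39.9
```

```bash
cat >> h.py <<'E'
def casemove(a):
    "case shift in mm (image y,x) by phase correlation on the case top, top camera"
    b=cv2.imread("pics/t1.png"); out=[]
    T=b[160:215,345:412]; 
    r=cv2.cvtColor(b,6).astype(np.float32); g=cv2.cvtColor(a,6).astype(np.float32)
    W=np.eye(2,3,dtype=np.float32)
    m=np.zeros(r.shape,np.uint8); m[188:210,350:405]=0
    t=r[170:212,345:412]; s=g[150:240,325:432]
    W[0,2]=20;W[1,2]=20
    cc,W=cv2.findTransformECC(t,s,W,cv2.MOTION_TRANSLATION,(3,100,1e-4))
    c=cam("top"); p0=ray(c,377,195,.081);p1=ray(c,377+W[0,2]-20,195+W[1,2]-20,.081)
    return cc,((p1-p0)*1000).round(1)
E
python3 - <<'E'
from h import *
a=snapshot("top");cv2.imwrite("pics/t2.png",a);print(casemove(a))
s=state();print(s['tcp_pos'],s['contact_force'])
print(abs(cv2.imread("pics/t1.png").astype(int)-a).mean())
cv2.imwrite("pics/v.png",cv2.resize(np.hstack([cv2.imread("pics/t1.png")[140:280,310:440],a[140:280,310:440]]),None,fx=3,fy=3))
E
```

```text
(0.9973775248517132, array([-1.4, -0.5,  0. ]))
[ 0.5873757  -0.25181127  0.19670675] [ 5.98109784 -0.57699356 -1.09926445]
2.2530527210884355
```

View pics/v.png

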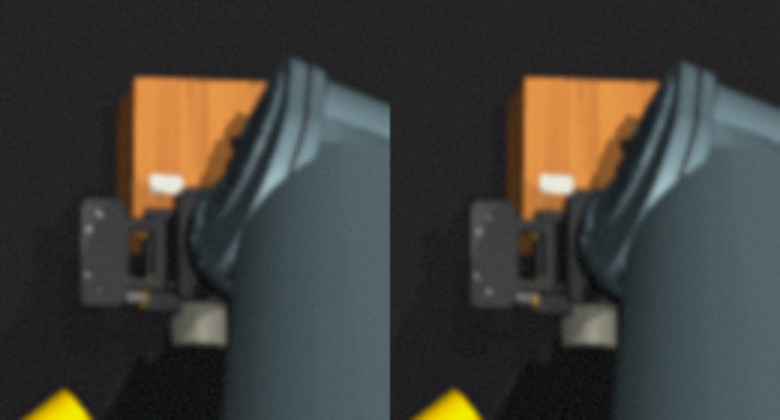

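The left crop (before) and right crop (after) show the case essentially unmoved, but the arm hides the right part of it. I'll track only the visible left part: case corner at about (355,165), white tag at about (365,201).

```bash
cat >> h.py <<'E'
def casemove(save=None):
    o=[]
    for n,ref,(r0,r1,c0,c1),pt in [("top","t1.png",(157,206,346,382),(365,185)),("scene","scene0.png",(206,268,150,228),(190,220))]:
        a=snapshot(n)
        if save: cv2.imwrite(f"pics/{n}{save}.png",a)
        r,g=[cv2.cvtColor(i,6).astype(np.float32) for i in (cv2.imread("pics/"+ref),a)]
        W=np.eye(2,3,dtype=np.float32);W[:,2]=c0,r0
        cc,W=cv2.findTransformECC(r[r0:r1,c0:c1],g,W,cv2.MOTION_TRANSLATION,(3,200,1e-5))
        d=W[:,2]-[c0,r0]; c=cam(n)
        o.append((round(cc,4),((ray(c,pt[0]+d[0],pt[1]+d[1],.081)-ray(c,*pt,.081))*1000).round(1)))
    return o
E
python3 - <<'E'
from h import *
print(casemove("3"))
E
```

```text
[(0.9989, array([-0.3, -0.2,  0. ])), (0.9563, array([2.5, 1.1, 0. ]))]
```

>>> send_rows --moves '[{"offset":[0,0,-1.5],"twist":0,"gripper":200},{"offset":[0,0,-2.8],"twist":0,"gripper":200},{"offset":[-0.7,0,-1.3],"twist":0,"gripper":200},{"offset":[-1.4,0,0.2],"twist":0,"gripper":200},{"offset":[-1.4,0,-1.3],"twist":0,"gripper":200},{"offset":[-1.4,0,-2.8],"twist":0,"gripper":200},{"offset":[-2.1,0,-1.3],"twist":0,"gripper":200},{"offset":[-2.8,0,0.2],"twist":0,"gripper":200},{"offset":[-2.8,0,-1.3],"twist":0,"gripper":200},{"offset":[-2.8,0,-2.8],"twist":0,"gripper":200},{"offset":[-3.5,0,-1.3],"twist":0,"gripper":200},{"offset":[-4.2,0,0.2],"twist":0,"gripper":200}]'

```text
t: 5.25
tcp_pos: [0.5831, -0.2522, 0.1965]
tcp_rot: [180.0, -0.2, 5.8]
contact_force: [6.6, -0.8, -0.2]
gripper_width: 0.0345
grip_force: 39.9
```

```bash
python3 - <<'E'
from h import *
print(casemove("4"));s=state();print(s['tcp_pos'],s['contact_force'],s['moment'])
E
```

```text
[(0.9915, array([-1.5, -0.6,  0. ])), (0.9605, array([1.5, 1. , 0. ]))]
[ 0.58305005 -0.25222689  0.19639406] [ 5.69307752 -1.02891417 -0.72820184] [-0.06657292 -1.13313405 -0.0378421 ]
```

>>> send_rows --moves '[{"offset":[0,0,-1.5],"twist":0,"gripper":200},{"offset":[0,0,-2.8],"twist":0,"gripper":200},{"offset":[-0.7,0,-1.3],"twist":0,"gripper":200},{"offset":[-1.4,0,0.2],"twist":0,"gripper":200},{"offset":[-1.4,0,-1.3],"twist":0,"gripper":200},{"offset":[-1.4,0,-2.8],"twist":0,"gripper":200},{"offset":[-2.1,0,-1.3],"twist":0,"gripper":200},{"offset":[-2.8,0,0.2],"twist":0,"gripper":200},{"offset":[-2.8,0,-1.3],"twist":0,"gripper":200},{"offset":[-2.8,0,-2.8],"twist":0,"gripper":200},{"offset":[-3.5,0,-1.3],"twist":0,"gripper":200},{"offset":[-4.2,0,0.2],"twist":0,"gripper":200},{"offset":[-4.2,0,-1.3],"twist":0,"gripper":200},{"offset":[-4.2,0,-2.8],"twist":0,"gripper":200},{"offset":[-4.9,0,-1.3],"twist":0,"gripper":200},{"offset":[-5.6,0,0.2],"twist":0,"gripper":200},{"offset":[-5.6,0,-1.3],"twist":0,"gripper":200},{"offset":[-5.6,0,-2.8],"twist":0,"gripper":200},{"offset":[-6.3,0,-1.3],"twist":0,"gripper":200},{"offset":[-7,0,0],"twist":0,"gripper":200}]'

```text
t: 7.35
tcp_pos: [0.5761, -0.2529, 0.1964]
tcp_rot: [180.0, -0.2, 5.8]
contact_force: [5.9, -0.7, 0.3]
gripper_width: 0.0344
grip_force: 39.9
```

```bash
python3 - <<'E'
from h import *
print(casemove("5"));s=state();print(s['tcp_pos'],s['contact_force'],s['moment'])
E
```

```text
[(0.977, array([-2.8, -1. ,  0. ])), (0.9651, array([-0.5,  0.7, -0. ]))]
[ 0.57607137 -0.25292323  0.19635193] [ 5.70512423 -0.05141331 -0.84978539] [-0.04166095 -1.19395279 -0.06019499]
```

>>> send_rows --moves '[{"offset":[0,0,-1.5],"twist":0,"gripper":200},{"offset":[0,0,-2.8],"twist":0,"gripper":200},{"offset":[-0.7,0,-1.3],"twist":0,"gripper":200},{"offset":[-1.4,0,0.2],"twist":0,"gripper":200},{"offset":[-1.4,0,-1.3],"twist":0,"gripper":200},{"offset":[-1.4,0,-2.8],"twist":0,"gripper":200},{"offset":[-2.1,0,-1.3],"twist":0,"gripper":200},{"offset":[-2.8,0,0.2],"twist":0,"gripper":200},{"offset":[-2.8,0,-1.3],"twist":0,"gripper":200},{"offset":[-2.8,0,-2.8],"twist":0,"gripper":200},{"offset":[-3.5,0,-1.3],"twist":0,"gripper":200},{"offset":[-4.2,0,0.2],"twist":0,"gripper":200},{"offset":[-4.2,0,-1.3],"twist":0,"gripper":200},{"offset":[-4.2,0,-2.8],"twist":0,"gripper":200},{"offset":[-4.9,0,-1.3],"twist":0,"gripper":200},{"offset":[-5.6,0,0.2],"twist":0,"gripper":200},{"offset":[-5.6,0,-1.3],"twist":0,"gripper":200},{"offset":[-5.6,0,-2.8],"twist":0,"gripper":200},{"offset":[-6.3,0,-1.3],"twist":0,"gripper":200},{"offset":[-7,0,0],"twist":0,"gripper":200}]'

```text
t: 9.45
tcp_pos: [0.5692, -0.2535, 0.1964]
tcp_rot: [180.0, -0.2, 5.8]
contact_force: [6.5, -0.1, -0.6]
gripper_width: 0.034
grip_force: 39.9
```

>>> send_rows --moves '[{"offset":[0,0,-1.5],"twist":0,"gripper":200},{"offset":[0,0,-2.8],"twist":0,"gripper":200},{"offset":[-0.7,0,-1.3],"twist":0,"gripper":200},{"offset":[-1.4,0,0.2],"twist":0,"gripper":200},{"offset":[-1.4,0,-1.3],"twist":0,"gripper":200},{"offset":[-1.4,0,-2.8],"twist":0,"gripper":200},{"offset":[-2.1,0,-1.3],"twist":0,"gripper":200},{"offset":[-2.8,0,0.2],"twist":0,"gripper":200},{"offset":[-2.8,0,-1.3],"twist":0,"gripper":200},{"offset":[-2.8,0,-2.8],"twist":0,"gripper":200},{"offset":[-3.5,0,-1.3],"twist":0,"gripper":200},{"offset":[-4.2,0,0.2],"twist":0,"gripper":200},{"offset":[-4.2,0,-1.3],"twist":0,"gripper":200},{"offset":[-4.2,0,-2.8],"twist":0,"gripper":200},{"offset":[-4.9,0,-1.3],"twist":0,"gripper":200},{"offset":[-5.6,0,0.2],"twist":0,"gripper":200},{"offset":[-5.6,0,-1.3],"twist":0,"gripper":200},{"offset":[-5.6,0,-2.8],"twist":0,"gripper":200},{"offset":[-6.3,0,-1.3],"twist":0,"gripper":200},{"offset":[-7,0,0],"twist":0,"gripper":200}]'

```text
t: 11.45
tcp_pos: [0.5622, -0.2541, 0.1963]
tcp_rot: [180.0, -0.1, 5.8]
contact_force: [6.9, 0.6, -0.3]
gripper_width: 0.0341
grip_force: 39.9
```

```bash
python3 - <<'E'
from h import *
print(casemove("6"));s=state();print(s['tcp_pos'],s['contact_force'],s['moment'])
E
```

```text
[(0.9672, array([-8.3, -1. ,  0. ])), (0.9693, array([-6.8,  0.9, -0. ]))]
[ 0.56213478 -0.25414034  0.19627945] [ 5.55961526  0.83533553 -0.89764527] [ 0.05636311 -1.17132836 -0.02062215]
```

>>> send_rows --moves '[{"offset":[0,0,-1.7],"twist":0,"gripper":200},{"offset":[0,0,-3.4],"twist":0,"gripper":200},{"offset":[-0.5,0,-1.7],"twist":0,"gripper":200},{"offset":[-0.9,0,0.2],"twist":0,"gripper":200},{"offset":[-0.9,0,-1.7],"twist":0,"gripper":200},{"offset":[-0.9,0,-3.4],"twist":0,"gripper":200},{"offset":[-1.4,0,-1.7],"twist":0,"gripper":200},{"offset":[-1.8,0,0.2],"twist":0,"gripper":200},{"offset":[-1.8,0,-1.7],"twist":0,"gripper":200},{"offset":[-1.8,0,-3.4],"twist":0,"gripper":200},{"offset":[-2.3,0,-1.7],"twist":0,"gripper":200},{"offset":[-2.7,0,0.2],"twist":0,"gripper":200},{"offset":[-2.7,0,-1.7],"twist":0,"gripper":200},{"offset":[-2.7,0,-3.4],"twist":0,"gripper":200},{"offset":[-3.2,0,-1.7],"twist":0,"gripper":200},{"offset":[-3.6,0,0.2],"twist":0,"gripper":200},{"offset":[-3.6,0,-1.7],"twist":0,"gripper":200},{"offset":[-3.6,0,-3.4],"twist":0,"gripper":200},{"offset":[-4.1,0,-1.7],"twist":0,"gripper":200},{"offset":[-4.5,0,0],"twist":0,"gripper":200}]'

```text
t: 13.55
tcp_pos: [0.5575, -0.2547, 0.1961]
tcp_rot: [180.0, -0.1, 5.8]
contact_force: [6.1, -0.1, -0.3]
gripper_width: 0.0339
grip_force: 39.8
```

>>> send_rows --moves '[{"offset":[0,0,-1.7],"twist":0,"gripper":200},{"offset":[0,0,-3.4],"twist":0,"gripper":200},{"offset":[-0.5,0,-1.7],"twist":0,"gripper":200},{"offset":[-0.9,0,0.2],"twist":0,"gripper":200},{"offset":[-0.9,0,-1.7],"twist":0,"gripper":200},{"offset":[-0.9,0,-3.4],"twist":0,"gripper":200},{"offset":[-1.4,0,-1.7],"twist":0,"gripper":200},{"offset":[-1.8,0,0.2],"twist":0,"gripper":200},{"offset":[-1.8,0,-1.7],"twist":0,"gripper":200},{"offset":[-1.8,0,-3.4],"twist":0,"gripper":200},{"offset":[-2.3,0,-1.7],"twist":0,"gripper":200},{"offset":[-2.7,0,0.2],"twist":0,"gripper":200},{"offset":[-2.7,0,-1.7],"twist":0,"gripper":200},{"offset":[-2.7,0,-3.4],"twist":0,"gripper":200},{"offset":[-3.2,0,-1.7],"twist":0,"gripper":200},{"offset":[-3.6,0,0.2],"twist":0,"gripper":200},{"offset":[-3.6,0,-1.7],"twist":0,"gripper":200},{"offset":[-3.6,0,-3.4],"twist":0,"gripper":200},{"offset":[-4.1,0,-1.7],"twist":0,"gripper":200},{"offset":[-4.5,0,0],"twist":0,"gripper":200}]'

```text
t: 15.55
tcp_pos: [0.553, -0.2551, 0.1961]
tcp_rot: [180.0, -0.1, 5.8]
contact_force: [6.3, 0.5, -0.0]
gripper_width: 0.0345
grip_force: 39.9
```

```bash
python3 - <<'E'
from h import *
print(casemove("7"));s=state();print(s['t'],s['tcp_pos'],s['contact_force'],s['moment'])
E
```

```text
[(0.9625, array([-12.9,  -0.9,   0. ])), (0.9714, array([-11.8,   0.6,  -0. ]))]
15.65 [ 0.55293541 -0.25514686  0.1960101 ] [ 6.04228384  0.84392677 -0.35293121] [ 0.07556567 -1.12254697  0.0333985 ]
```

The case has crept about 13 mm. A straight push carries it along with the tube, so I can use that to put it back without losing extraction.

>>> send_rows --moves '[{"offset":[2,0,0],"twist":0,"gripper":200},{"offset":[4,0,0],"twist":0,"gripper":200},{"offset":[6,0,0],"twist":0,"gripper":200},{"offset":[8,0,0],"twist":0,"gripper":200},{"offset":[10,0,0],"twist":0,"gripper":200},{"offset":[12,0,0],"twist":0,"gripper":200},{"offset":[13,0,0],"twist":0,"gripper":200}]'

```text
t: 16.35
tcp_pos: [0.5603, -0.2553, 0.1946]
tcp_rot: [-179.9, 0.8, 5.7]
contact_force: [-13.0, -0.2, 9.0]
gripper_width: 0.0343
grip_force: 39.4
```

```bash
python3 - <<'E'
from h import *
print(casemove("8"));s=state();print(s['t'],s['tcp_pos'],s['contact_force'],s['moment'])
E
```

```text
[(0.9658, array([-8.5, -1. ,  0. ])), (0.9698, array([-6.6,  0.8,  0. ]))]
16.45 [ 0.56044625 -0.25528935  0.1945898 ] [-11.79689499   0.6981137    9.42039487] [-0.02546003  2.33437417  0.07762112]
```

>>> send_rows --moves '[{"offset":[-3,0,0],"twist":0,"gripper":200},{"offset":[-5,0,0],"twist":0,"gripper":200},{"offset":[-5,0,-1.7],"twist":0,"gripper":200},{"offset":[-5,0,-3.4],"twist":0,"gripper":200}]'

```text
t: 16.85
tcp_pos: [0.5589, -0.2547, 0.1986]
tcp_rot: [-179.9, 0.2, 5.7]
contact_force: [-4.1, -1.0, -1.8]
gripper_width: 0.0345
grip_force: 39.9
```

>>> send_rows --moves '[{"offset":[-0.5,0,1.7],"twist":0,"gripper":200},{"offset":[-1,0,3.4],"twist":0,"gripper":200},{"offset":[-1,0,1.7],"twist":0,"gripper":200},{"offset":[-1,0,-0.4],"twist":0,"gripper":200},{"offset":[-1.5,0,1.7],"twist":0,"gripper":200},{"offset":[-2,0,3.4],"twist":0,"gripper":200},{"offset":[-2,0,1.7],"twist":0,"gripper":200},{"offset":[-2,0,-0.4],"twist":0,"gripper":200},{"offset":[-2.5,0,1.7],"twist":0,"gripper":200},{"offset":[-3,0,3.4],"twist":0,"gripper":200},{"offset":[-3,0,1.7],"twist":0,"gripper":200},{"offset":[-3,0,-0.4],"twist":0,"gripper":200}]'

```text
t: 18.05
tcp_pos: [0.5582, -0.2547, 0.2002]
tcp_rot: [180.0, -0.1, 5.8]
contact_force: [2.1, -0.6, -2.5]
gripper_width: 0.0342
grip_force: 39.9
```

```bash
python3 - <<'E'
from h import *
print(casemove("9"));s=state();print(s['t'],s['tcp_pos'],s['contact_force'],s['moment'])
E
```

```text
[(0.9637, array([-8.1, -0.8,  0. ])), (0.9722, array([-6.5,  0.8, -0. ]))]
18.15 [ 0.55818739 -0.25476631  0.20046308] [ 2.32240075  0.52025001 -2.32866955] [-0.01956781 -0.46456861  0.00189225]
```

>>> send_rows --moves '[{"offset":[-0.5,0,2],"twist":0,"gripper":200},{"offset":[-1,0,4],"twist":0,"gripper":200},{"offset":[-1,0,2],"twist":0,"gripper":200},{"offset":[-1,0,-0.4],"twist":0,"gripper":200},{"offset":[-1.5,0,2],"twist":0,"gripper":200},{"offset":[-2,0,4],"twist":0,"gripper":200},{"offset":[-2,0,2],"twist":0,"gripper":200},{"offset":[-2,0,-0.4],"twist":0,"gripper":200},{"offset":[-2.5,0,2],"twist":0,"gripper":200},{"offset":[-3,0,4],"twist":0,"gripper":200},{"offset":[-3,0,2],"twist":0,"gripper":200},{"offset":[-3,0,-0.4],"twist":0,"gripper":200},{"offset":[-3.5,0,2],"twist":0,"gripper":200},{"offset":[-4,0,4],"twist":0,"gripper":200},{"offset":[-4,0,2],"twist":0,"gripper":200},{"offset":[-4,0,-0.4],"twist":0,"gripper":200},{"offset":[-4.5,0,2],"twist":0,"gripper":200},{"offset":[-5,0,4],"twist":0,"gripper":200},{"offset":[-5,0,2],"twist":0,"gripper":200},{"offset":[-5,0,0],"twist":0,"gripper":200}]'

```text
t: 20.15
tcp_pos: [0.5531, -0.2552, 0.1997]
tcp_rot: [180.0, -0.1, 5.8]
contact_force: [5.0, 0.3, -2.4]
gripper_width: 0.0343
grip_force: 39.9
```

>>> send_rows --moves '[{"offset":[-0.5,0,2],"twist":0,"gripper":200},{"offset":[-1,0,4],"twist":0,"gripper":200},{"offset":[-1,0,2],"twist":0,"gripper":200},{"offset":[-1,0,-0.4],"twist":0,"gripper":200},{"offset":[-1.5,0,2],"twist":0,"gripper":200},{"offset":[-2,0,4],"twist":0,"gripper":200},{"offset":[-2,0,2],"twist":0,"gripper":200},{"offset":[-2,0,-0.4],"twist":0,"gripper":200},{"offset":[-2.5,0,2],"twist":0,"gripper":200},{"offset":[-3,0,4],"twist":0,"gripper":200},{"offset":[-3,0,2],"twist":0,"gripper":200},{"offset":[-3,0,-0.4],"twist":0,"gripper":200},{"offset":[-3.5,0,2],"twist":0,"gripper":200},{"offset":[-4,0,4],"twist":0,"gripper":200},{"offset":[-4,0,2],"twist":0,"gripper":200},{"offset":[-4,0,-0.4],"twist":0,"gripper":200},{"offset":[-4.5,0,2],"twist":0,"gripper":200},{"offset":[-5,0,4],"twist":0,"gripper":200},{"offset":[-5,0,2],"twist":0,"gripper":200},{"offset":[-5,0,0],"twist":0,"gripper":200}]'

```text
t: 22.15
tcp_pos: [0.5478, -0.2557, 0.1995]
tcp_rot: [180.0, -0.1, 5.8]
contact_force: [6.2, 0.8, -2.5]
gripper_width: 0.0341
grip_force: 39.9
```

```bash
python3 - <<'E'
from h import *
print(casemove("10"));s=state();print(s['t'],s['tcp_pos'],s['contact_force'],s['moment'])
E
```

```text
[(0.9586, array([-13.9,  -1.2,   0. ])), (0.9733, array([-12.8,   0.4,   0. ]))]
22.25 [ 0.54781757 -0.25578341  0.19962371] [ 5.09377267  0.42579738 -1.80761617] [ 0.08146629 -1.07042883  0.0075344 ]
```

>>> send_rows --moves '[{"offset":[0,0,4],"twist":0,"gripper":200},{"offset":[3,0,4],"twist":0,"gripper":200},{"offset":[6,0,4],"twist":0,"gripper":200},{"offset":[9,0,4],"twist":0,"gripper":200},{"offset":[12,0,4],"twist":0,"gripper":200},{"offset":[15,0,4],"twist":0,"gripper":200},{"offset":[17,0,4],"twist":0,"gripper":200},{"offset":[12,0,4],"twist":0,"gripper":200},{"offset":[10,0,2],"twist":0,"gripper":200},{"offset":[10,0,0],"twist":0,"gripper":200},{"offset":[9.5,0,2],"twist":0,"gripper":200},{"offset":[9,0,4],"twist":0,"gripper":200},{"offset":[9,0,2],"twist":0,"gripper":200},{"offset":[9,0,-0.4],"twist":0,"gripper":200},{"offset":[8.5,0,2],"twist":0,"gripper":200},{"offset":[8,0,4],"twist":0,"gripper":200},{"offset":[8,0,2],"twist":0,"gripper":200},{"offset":[8,0,-0.4],"twist":0,"gripper":200}]'

```text
t: 24.05
tcp_pos: [0.556, -0.2549, 0.2003]
tcp_rot: [180.0, -0.1, 5.8]
contact_force: [5.5, -0.4, -1.7]
gripper_width: 0.0344
grip_force: 39.9
```

```bash
python3 - <<'E'
from h import *
print(casemove("11"));s=state();print(s['t'],s['tcp_pos'],s['contact_force'],s['moment'])
E
```

```text
[(0.96, array([-5.4, -0.8,  0. ])), (0.9764, array([-3.7,  0.6, -0. ]))]
24.15 [ 0.55591663 -0.2549921   0.20050325] [ 5.21327534 -0.0411834  -2.15780451] [ 0.00562877 -1.04430226 -0.05407691]
```

>>> send_rows --moves '[{"offset":[-0.5,0,2],"twist":0,"gripper":200},{"offset":[-1,0,4],"twist":0,"gripper":200},{"offset":[-1,0,2],"twist":0,"gripper":200},{"offset":[-1,0,-0.4],"twist":0,"gripper":200},{"offset":[-1.5,0,2],"twist":0,"gripper":200},{"offset":[-2,0,4],"twist":0,"gripper":200},{"offset":[-2,0,2],"twist":0,"gripper":200},{"offset":[-2,0,-0.4],"twist":0,"gripper":200},{"offset":[-2.5,0,2],"twist":0,"gripper":200},{"offset":[-3,0,4],"twist":0,"gripper":200},{"offset":[-3,0,2],"twist":0,"gripper":200},{"offset":[-3,0,-0.4],"twist":0,"gripper":200},{"offset":[-3.5,0,2],"twist":0,"gripper":200},{"offset":[-4,0,4],"twist":0,"gripper":200},{"offset":[-4,0,2],"twist":0,"gripper":200},{"offset":[-4,0,-0.4],"twist":0,"gripper":200},{"offset":[-4.5,0,2],"twist":0,"gripper":200},{"offset":[-5,0,4],"twist":0,"gripper":200},{"offset":[-5,0,2],"twist":0,"gripper":200},{"offset":[-5,0,0],"twist":0,"gripper":200}]'

```text
t: 26.15
tcp_pos: [0.5508, -0.2554, 0.2001]
tcp_rot: [180.0, -0.1, 5.8]
contact_force: [6.5, 1.0, -1.4]
gripper_width: 0.0344
grip_force: 39.9
```

>>> send_rows --moves '[{"offset":[-0.5,0,2],"twist":0,"gripper":200},{"offset":[-1,0,4],"twist":0,"gripper":200},{"offset":[-1,0,2],"twist":0,"gripper":200},{"offset":[-1,0,-0.4],"twist":0,"gripper":200},{"offset":[-1.5,0,2],"twist":0,"gripper":200},{"offset":[-2,0,4],"twist":0,"gripper":200},{"offset":[-2,0,2],"twist":0,"gripper":200},{"offset":[-2,0,-0.4],"twist":0,"gripper":200},{"offset":[-2.5,0,2],"twist":0,"gripper":200},{"offset":[-3,0,4],"twist":0,"gripper":200},{"offset":[-3,0,2],"twist":0,"gripper":200},{"offset":[-3,0,-0.4],"twist":0,"gripper":200},{"offset":[-3.5,0,2],"twist":0,"gripper":200},{"offset":[-4,0,4],"twist":0,"gripper":200},{"offset":[-4,0,2],"twist":0,"gripper":200},{"offset":[-4,0,-0.4],"twist":0,"gripper":200},{"offset":[-4.5,0,2],"twist":0,"gripper":200},{"offset":[-5,0,4],"twist":0,"gripper":200},{"offset":[-5,0,2],"twist":0,"gripper":200},{"offset":[-5,0,0],"twist":0,"gripper":200}]'

```text
t: 28.15
tcp_pos: [0.5457, -0.2559, 0.1999]
tcp_rot: [180.0, -0.1, 5.8]
contact_force: [5.9, 0.7, -2.5]
gripper_width: 0.0342
grip_force: 39.9
```

```bash
python3 - <<'E'
from h import *
print(casemove("12"));s=state();print(s['t'],s['tcp_pos'],s['contact_force'],s['moment'])
E
```

```text
[(0.9576, array([-14.3,  -1.2,   0. ])), (0.9738, array([-13.5,   0.3,  -0. ]))]
28.25 [ 0.54573313 -0.25594689  0.2001097 ] [ 5.62038819  1.07033032 -1.87890701] [ 9.01459700e-02 -1.05544382e+00 -3.73970328e-04]
```

The up-and-down rocking no longer slips the inner end, since it now pivots there. I'll push the case back again, then rock by pressing down over the mouth's lip so the inner end moves at the pads.

>>> send_rows --moves '[{"offset":[0,0,4],"twist":0,"gripper":200},{"offset":[3,0,4],"twist":0,"gripper":200},{"offset":[6,0,4],"twist":0,"gripper":200},{"offset":[9,0,4],"twist":0,"gripper":200},{"offset":[12,0,4],"twist":0,"gripper":200},{"offset":[15,0,4],"twist":0,"gripper":200},{"offset":[17,0,4],"twist":0,"gripper":200},{"offset":[12,0,4],"twist":0,"gripper":200},{"offset":[10,0,3],"twist":0,"gripper":200},{"offset":[9.5,0,5],"twist":0,"gripper":200},{"offset":[9,0,7],"twist":0,"gripper":200},{"offset":[9,0,5],"twist":0,"gripper":200},{"offset":[9,0,2.5],"twist":0,"gripper":200},{"offset":[8.5,0,5],"twist":0,"gripper":200},{"offset":[8,0,7.5],"twist":0,"gripper":200}]' --force 60

```text
t: 29.75
tcp_pos: [0.5545, -0.2552, 0.1935]
tcp_rot: [179.9, -0.2, 5.8]
contact_force: [2.6, 0.7, 8.3]
gripper_width: 0.0342
grip_force: 59.3
```

```bash
python3 - <<'E'
from h import *
print(casemove("13"));s=state();print(s['t'],s['tcp_pos'],s['contact_force'],s['moment'])
E
```

```text
[(0.9586, array([-5.1, -0.7,  0. ])), (0.9753, array([-6.5, -0.1, -0. ]))]
29.85 [ 0.55448727 -0.25522184  0.19343332] [4.19390213 1.90514286 6.34532375] [ 0.22170876 -1.02821007 -0.01762436]
```

>>> send_rows --moves '[{"offset":[0,0,-2.5],"twist":0,"gripper":200},{"offset":[0,0,-5],"twist":0,"gripper":200},{"offset":[-0.5,0,-2.5],"twist":0,"gripper":200},{"offset":[-1,0,0],"twist":0,"gripper":200},{"offset":[-1,0,-2.5],"twist":0,"gripper":200},{"offset":[-1,0,-5],"twist":0,"gripper":200},{"offset":[-1.5,0,-2.5],"twist":0,"gripper":200},{"offset":[-2,0,0],"twist":0,"gripper":200},{"offset":[-2,0,-2.5],"twist":0,"gripper":200},{"offset":[-2,0,-5],"twist":0,"gripper":200},{"offset":[-2.5,0,-2.5],"twist":0,"gripper":200},{"offset":[-3,0,0],"twist":0,"gripper":200},{"offset":[-3,0,-2.5],"twist":0,"gripper":200},{"offset":[-3,0,-5],"twist":0,"gripper":200},{"offset":[-3.5,0,-2.5],"twist":0,"gripper":200},{"offset":[-4,0,0],"twist":0,"gripper":200},{"offset":[-4,0,-2.5],"twist":0,"gripper":200},{"offset":[-4,0,-4],"twist":0,"gripper":200}]'

```text
t: 31.65
tcp_pos: [0.5499, -0.2555, 0.197]
tcp_rot: [180.0, -0.1, 5.8]
contact_force: [5.9, 0.0, -1.6]
gripper_width: 0.0337
grip_force: 59.7
```

```bash
python3 - <<'E'
from h import *
print(casemove("14"));s=state();print(s['t'],s['tcp_pos'],s['contact_force'],s['moment'])
E
```

```text
[(0.9584, array([-8.3, -0.5,  0. ])), (0.9773, array([-6.9,  0.8, -0. ]))]
31.75 [ 0.54985845 -0.25550776  0.19699975] [ 6.42568639  0.77064306 -0.75420605] [ 0.07507495 -1.21157502 -0.07404393]
```

>>> send_rows --moves '[{"offset":[-0.5,0,2.5],"twist":0,"gripper":200},{"offset":[-1,0,5],"twist":0,"gripper":200},{"offset":[-1,0,2.5],"twist":0,"gripper":200},{"offset":[-1,0,0],"twist":0,"gripper":200},{"offset":[-1.5,0,2.5],"twist":0,"gripper":200},{"offset":[-2,0,5],"twist":0,"gripper":200},{"offset":[-2,0,2.5],"twist":0,"gripper":200},{"offset":[-2,0,0],"twist":0,"gripper":200},{"offset":[-2.5,0,2.5],"twist":0,"gripper":200},{"offset":[-3,0,5],"twist":0,"gripper":200},{"offset":[-3,0,2.5],"twist":0,"gripper":200},{"offset":[-3,0,0],"twist":0,"gripper":200},{"offset":[-3.5,0,2.5],"twist":0,"gripper":200},{"offset":[-4,0,5],"twist":0,"gripper":200},{"offset":[-4,0,2.5],"twist":0,"gripper":200},{"offset":[-4,0,0],"twist":0,"gripper":200},{"offset":[-4.5,0,2.5],"twist":0,"gripper":200},{"offset":[-5,0,5],"twist":0,"gripper":200},{"offset":[-5,0,2.5],"twist":0,"gripper":200},{"offset":[-5,0,0],"twist":0,"gripper":200}]'

```text
t: 33.75
tcp_pos: [0.5442, -0.2561, 0.1966]
tcp_rot: [-180.0, 0.0, 5.8]
contact_force: [0.1, 0.1, -1.1]
gripper_width: 0.0339
grip_force: 59.8
```

```bash
python3 - <<'E'
from h import *
print(casemove("15"));s=state();print(s['t'],s['tcp_pos'],s['contact_force'],s['moment'])
E
```

```text
[(0.9557, array([-8.4, -0.3,  0. ])), (0.9806, array([-7.2,  0.8, -0. ]))]
33.85 [ 0.5440753  -0.25617634  0.19671261] [-0.08080525  0.21677908 -2.04531303] [0.00362788 0.0021671  0.02598925]
```

>>> send_rows --moves '[{"offset":[-6,0,0],"twist":0,"gripper":200},{"offset":[-14,0,0],"twist":0,"gripper":200},{"offset":[-22,0,0],"twist":0,"gripper":200},{"offset":[-30,0,0],"twist":0,"gripper":200},{"offset":[-38,0,0],"twist":0,"gripper":200},{"offset":[-46,0,0],"twist":0,"gripper":200},{"offset":[-54,0,0],"twist":0,"gripper":200},{"offset":[-62,0,0],"twist":0,"gripper":200},{"offset":[-68,0,0],"twist":0,"gripper":200},{"offset":[-68,0,0],"twist":0,"gripper":200}]'

```text
t: 34.85
tcp_pos: [0.4757, -0.2634, 0.1966]
tcp_rot: [-180.0, 0.1, 5.7]
contact_force: [-0.8, 0.2, -0.9]
gripper_width: 0.0336
grip_force: 59.8
```

```bash
python3 - <<'E'
from h import *
print(casemove("16"));s=state();print(s['t'],s['tcp_pos'],s['contact_force'],s['moment'])
print(tool([.50,-.10,.36]))
c=cam("top")
a=cv2.imread("pics/top0.png")
cv2.imwrite("pics/bench.png",cv2.resize(a[95:285,110:190],None,fx=3,fy=3,interpolation=cv2.INTER_CUBIC))
E
```

```text
[(0.9551, array([-8.4, -0.2,  0. ])), (0.9961, array([-8.4,  0.4, -0. ]))]
34.95 [ 0.47688114 -0.26304222  0.19679234] [-0.17126779  0.22353413 -1.16281072] [ 0.01227882  0.08542266 -0.03239624]
[  39.5 -159.9 -163.2]
```

View pics/bench.png

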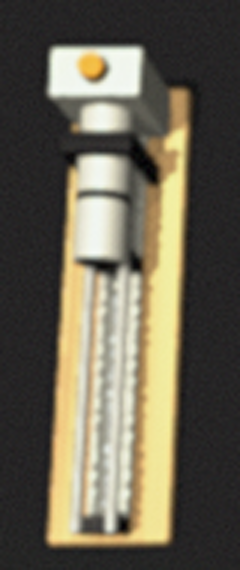

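The bench crop shows the clamped tube's end at about full-image (143,181), and the rods running down to about (141,271). The bench yaw is about 8° and the face is near (0.622, 0.243).

```bash
python3 - <<'E'
from h import *
print(tool([.61,.12,.36]))
E
```

```text
[ 171.  -367.7 -163.2]
```

>>> send_rows --moves '[{"offset":[0,0,-40],"twist":0,"gripper":200},{"offset":[0,0,-85],"twist":0,"gripper":200},{"offset":[0,0,-130],"twist":0,"gripper":200},{"offset":[10,-30,-163],"twist":0,"gripper":200},{"offset":[27,-70,-163],"twist":0,"gripper":200},{"offset":[45,-110,-163],"twist":-1,"gripper":200},{"offset":[64,-150,-163],"twist":-2.3,"gripper":200},{"offset":[82,-190,-163],"twist":-2.3,"gripper":200},{"offset":[100,-230,-163],"twist":-2.3,"gripper":200},{"offset":[118,-270,-163],"twist":-2.3,"gripper":200},{"offset":[137,-310,-163],"twist":-2.3,"gripper":200},{"offset":[155,-345,-163],"twist":-2.3,"gripper":200},{"offset":[171,-368,-163],"twist":-2.3,"gripper":200},{"offset":[171,-368,-163],"twist":-2.3,"gripper":200},{"offset":[171,-368,-163],"twist":-2.3,"gripper":200},{"offset":[171,-368,-163],"twist":-2.3,"gripper":200}]'

```text
t: 36.55
tcp_pos: [0.6097, 0.1189, 0.3595]
tcp_rot: [179.9, 0.0, 8.0]
contact_force: [0.0, 0.1, -1.9]
gripper_width: 0.0335
grip_force: 59.8
```

```bash
python3 - <<'E'
from h import *
s=state();print(s['t'],s['tcp_pos'],s['tcp_rot'],s['contact_force'])
p=camera_params("wrist");im=snapshot("wrist");cv2.imwrite("pics/w2.png",im)
E
```

```text
36.55 [0.60968521 0.1188899  0.35947937] [1.79937907e+02 4.55746425e-02 7.98603776e+00] [ 0.04651729  0.10841898 -1.85053477]
```

View pics/w2.png

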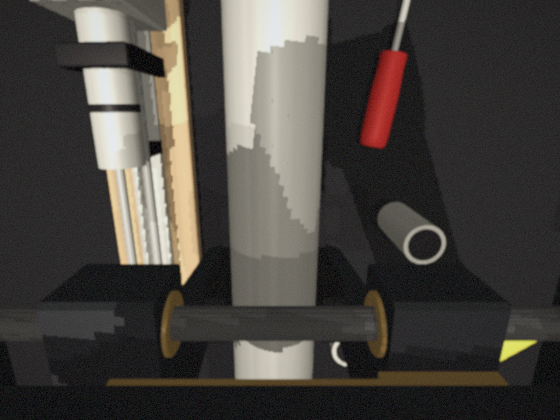

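The wrist view shows the held tube, edges at columns 221–330 (top row) and 234–314 (row 380), parallel to the tool. The clamped tube's open end is at about columns 97–147, row 168, with the rods below it and the shorts and driver clear to the right.

```bash
cat > fit.py <<'E'
from h import *
from scipy.optimize import least_squares
def hull(c,ctr,yaw,x0,x1,r=.018):
    a=np.linspace(0,2*np.pi,73); ca,sa=np.cos(yaw),np.sin(yaw); P=[]
    for x in (x0,x1):
        for t in a:
            y,z=r*np.cos(t),r*np.sin(t)
            P.append(proj(c,[ctr[0]+ca*x-sa*y,ctr[1]+sa*x+ca*y,ctr[2]+z]))
    return cv2.convexHull(np.array(P,np.float32))[:,0]
def cols(h,v):
    xs=[]
    for p,q in zip(h,np.roll(h,-1,0)):
        if (p[1]-v)*(q[1]-v)<0: xs.append(p[0]+(q[0]-p[0])*(v-p[1])/(q[1]-p[1]))
    return [min(xs),max(xs)]
E
python3 - <<'E'
from fit import *
c=cam("wrist");im=cv2.imread("pics/w2.png");g=cv2.GaussianBlur(cv2.cvtColor(im,6),(3,3),0).astype(int)
L=[];rows=range(115,160,5)
for v in rows:
    d=np.diff(g[v]); l=75+d[75:110].argmax(); r=130+d[130:152].argmin(); L.append([l+.5,r+.5])
L=np.array(L);print(L.T)
low=[150+np.diff(g[150:185,u]).argmin()+.5 for u in range(105,140,5)];print(low)
b=np.median(low)
f=lambda p:np.r_[np.ravel([cols(hull(c,[p[0],p[1],.07],p[2],0,.11),v) for v in rows]-L),3*(hull(c,[p[0],p[1],.07],p[2],0,.11)[:,1].max()-max(low))]
s=least_squares(f,[.622,.243,.14],x_scale=.01,diff_step=1e-4,loss='soft_l1');print("face",s.x[:2],np.degrees(s.x[2]),np.round(s.fun,1))
st=state();rows2=range(5,245,20);H=[]
for v in rows2:
    d=np.diff(g[v]); H.append([205+d[205:250].argmax()+.5,300+d[300:350].argmin()+.5])
H=np.array(H);z=st['tcp_pos'][2]-.147
print(H.T)
f2=lambda p:np.ravel([cols(hull(c,[p[0],p[1],p[3]],p[2],-.06,.09),v) for v in rows2]-H)
s2=least_squares(f2,[st['tcp_pos'][0],st['tcp_pos'][1],.14,z],x_scale=.01,diff_step=1e-4,loss='soft_l1')
s2=least_squares(lambda p:np.r_[f2([st['tcp_pos'][0],p[0],p[1],p[2]])],[st['tcp_pos'][1],.14,z],x_scale=.01,diff_step=1e-4,loss='soft_l1')
print("held y,yaw,z",s2.x,np.degrees(s2.x[1]),z,np.round(s2.fun,1))
E
```

```text
[[ 89.5  90.5  91.5  91.5  92.5  93.5  94.5  94.5  95.5]
 [136.5 135.5 136.5 137.5 135.5 138.5 148.5 149.5 148.5]]
[np.float64(169.5), np.float64(169.5), np.float64(169.5), np.float64(168.5), np.float64(173.5), np.float64(171.5), np.float64(170.5)]Traceback (most recent call last):
  File "<stdin>", line 10, in <module>
    return func(*args, **kwargs)
    result = trf(vector_fun.fun, vector_fun.jac, x0, f0, J0, lb, ub, ftol, xtol,
                 gtol, max_nfev, x_scale, loss_function, tr_solver,
                 tr_options.copy(), verbose, callback=callback_wrapped)
    return trf_no_bounds(
        fun, jac, x0, f0, J0, ftol, xtol, gtol, max_nfev, x_scale,
        loss_function, tr_solver, tr_options, verbose, callback=callback)
    f_new = fun(x_new)
    self._update_fun()
    ~~~~~~~~~~~~~~~~^^
    self.f = self.fun_wrapped(xp_copy(self.x))
             ~~~~~~~~~~~~~~~~^^^^^^^^^^^^^^^^^
    return np.atleast_1d(self.fun(x))
                         ~~~~~~~~^^^
    return self.f(x, *self.args, **self.kwargs)
           ~~~~~~^^^^^^^^^^^^^^^^^^^^^^^^^^^^^^
  File "<stdin>", line 9, in <lambda>
  File "fit.py", line 14, in cols
    return [min(xs),max(xs)]
            ~~~^^^^
ValueError: min() iterable argument is empty
```

```bash
python3 - <<'E'
from fit import *
c=cam("wrist");im=cv2.imread("pics/w2.png");g=cv2.GaussianBlur(cv2.cvtColor(im,6),(3,3),0).astype(int)
rows=np.arange(115,160,5)
L=np.array([90,90.5,91.5,91.8,92.5,93.5,94.3,94.8,95.5]);Rt=np.array([148.5]*3)-.7
def f(p):
    h=hull(c,[p[0],p[1],.07],p[2],-.05,.11); C=np.array([cols(h,v) for v in rows])
    return np.r_[C[:,0]-L,2*(C[6:,1]-Rt),3*(hull(c,[p[0],p[1],.07],p[2],0,.11)[:,1].max()-170)]
s=least_squares(f,[.622,.243,.14],x_scale=.01,loss='soft_l1');print("face",s.x[:2],np.degrees(s.x[2]),np.round(s.fun,1))
yb=lambda p:f(np.r_[p,np.radians(8)])
s=least_squares(yb,[.622,.243],x_scale=.01,loss='soft_l1');print("face yaw8",s.x,np.round(s.fun,1))
st=state();rows2=range(5,245,20);H=[]
for v in rows2:
    d=np.diff(g[v]); H.append([205+d[205:250].argmax()+.5,300+d[300:350].argmin()+.5])
H=np.array(H);z=st['tcp_pos'][2]-.147
print(H.T)
f2=lambda p:np.ravel([cols(hull(c,[st['tcp_pos'][0],p[0],p[2]],p[1],-.06,.1),v) for v in rows2]-H)
s2=least_squares(f2,[st['tcp_pos'][1],.14,z],x_scale=.01,loss='soft_l1')
print("held y,yaw,z",s2.x,np.degrees(s2.x[1]),z,np.round(s2.fun,1))
E
```

```text
Traceback (most recent call last):
  File "fit.py", line 14, in cols
    return [min(xs),max(xs)]
            ~~~^^^^
ValueError: min() iterable argument is empty
```

```bash
cat > run.py <<'E'
from fit import *
from scipy.optimize import minimize
c=cam("wrist");im=cv2.imread("pics/w2.png");g=cv2.GaussianBlur(cv2.cvtColor(im,6),(3,3),0).astype(int)
rows=np.arange(115,160,5)
L=np.array([90,90.5,91.5,91.8,92.5,93.5,94.3,94.8,95.5]);Rt=np.array([148.5]*3)-.7
def f(p):
    h=hull(c,[p[0],p[1],.07],p[2],-.05,.11); C=np.array([cols(h,v) for v in rows])
    return np.r_[C[:,0]-L,2*(C[6:,1]-Rt),3*(hull(c,[p[0],p[1],.07],p[2],0,.11)[:,1].max()-170)]
def nm(f,x0,d):
    x0=np.array(x0); S=np.vstack([x0]+[x0+np.eye(len(x0))[i]*d[i] for i in range(len(x0))])
    return minimize(lambda p:np.abs(f(p)).sum(),x0,method='Nelder-Mead',options=dict(initial_simplex=S)).x
x=nm(f,[.622,.243,.14],[.003,.003,.02]);print("face",x[:2],np.degrees(x[2]),f(x).round(1))
f8=lambda p:f(np.r_[p,np.radians(8)])
x=nm(f8,[.622,.243],[.003,.003]);print("face8",x,f8(x).round(1))
st=state();t=st['tcp_pos'];rows2=range(5,245,20)
H=np.array([[205+np.diff(g[v,205:250]).argmax()+.5,300+np.diff(g[v,300:350]).argmin()+.5] for v in rows2]);z=t[2]-.147
f2=lambda p:np.ravel([cols(hull(c,[t[0],p[0],p[2]],p[1],-.06,.07),v) for v in rows2]-H)
rows2=[v for v in rows2 if v>30];H=H[-len(rows2):]
x=nm(f2,[t[1],.14,z],[.003,.02,.003]);print("held",x,np.degrees(x[1]),z,t,f2(x).round(1))
E
python3 run.py
```

```text
face [0.62058094 0.24131014] 13.18309049828611 [-0.9 -0.2  0.   0.9  1.4  1.6  1.9  2.6  3.1 -3.9 -2.   0.  -0. ]
face8 [0.61976096 0.24427028] [-0.   0.2 -0.   0.4  0.5  0.2  0.2  0.4  0.5 -7.9 -6.9 -5.8 -0. ]Traceback (most recent call last):
  File "run.py", line 19, in <module>
    x=nm(f2,[t[1],.14,z],[.003,.02,.003]);print("held",x,np.degrees(x[1]),z,t,f2(x).round(1))
  File "run.py", line 11, in nm
    return minimize(lambda p:np.abs(f(p)).sum(),x0,method='Nelder-Mead',options=dict(initial_simplex=S)).x
           ~~~~~~~~^^^^^^^^^^^^^^^^^^^^^^^^^^^^^^^^^^^^^^^^^^^^^^^^^^^^^^^^^^^^^^^^^^^^^^^^^^^^^^^^^^^^^
    res = _minimize_neldermead(fun, x0, args, callback, bounds=bounds,
                               **options)
    fsim[k] = func(sim[k])
              ~~~~^^^^^^^^
    fx = function(np.copy(x), *(wrapper_args + args))
  File "run.py", line 11, in <lambda>
    return minimize(lambda p:np.abs(f(p)).sum(),x0,method='Nelder-Mead',options=dict(initial_simplex=S)).x
                                    ~^^^
  File "run.py", line 17, in <lambda>
    f2=lambda p:np.ravel([cols(hull(c,[t[0],p[0],p[2]],p[1],-.06,.07),v) for v in rows2]-H)
                          ~~~~^^^^^^^^^^^^^^^^^^^^^^^^^^^^^^^^^^^^^^^^^^
  File "fit.py", line 14, in cols
    return [min(xs),max(xs)]
            ~~~^^^^
ValueError: min() iterable argument is empty
```

```bash
python3 - <<'E'
from h import *
print(tool([.4949,.2262,.30]),tool([.4949,.2262,.226]))
E
```

```text
[ -98.8 -122.4   59.5] [ -98.7 -122.5  133.5]
```

>>> send_rows --moves '[{"offset":[-30,-37,0],"twist":0,"gripper":200},{"offset":[-60,-75,10],"twist":0,"gripper":200},{"offset":[-90,-112,20],"twist":0,"gripper":200},{"offset":[-99,-122.5,45],"twist":0,"gripper":200},{"offset":[-99,-122.5,75],"twist":0,"gripper":200},{"offset":[-99,-122.5,100],"twist":0,"gripper":200},{"offset":[-99,-122.5,118],"twist":0,"gripper":200},{"offset":[-99,-122.5,126],"twist":0,"gripper":200},{"offset":[-99,-122.5,126],"twist":0,"gripper":200},{"offset":[-99,-122.5,126],"twist":0,"gripper":200}]'

```text
t: 37.6
tcp_pos: [0.4951, 0.2274, 0.2345]
tcp_rot: [-180.0, -0.1, 8.0]
contact_force: [0.0, 0.8, -1.6]
gripper_width: 0.0335
grip_force: 59.7
```

```bash
python3 - <<'E'
from h import *
s=state();print(s['t'],s['tcp_pos'],s['tcp_rot'],s['contact_force'],s['moment'])
a=snapshot("scene");b=snapshot("top");cv2.imwrite("pics/s20.png",a);cv2.imwrite("pics/top20.png",b)
A=cv2.resize(a[170:310,380:500],(480,560),interpolation=cv2.INTER_CUBIC);B=cv2.resize(b[100:282,100:204],(320,560),interpolation=cv2.INTER_CUBIC)
cv2.imwrite("pics/v20.png",np.hstack([A,B]))
E
```

```text
37.6 [0.49513439 0.22738749 0.23451142] [-1.79987451e+02 -6.52994183e-02  8.02381070e+00] [ 0.04831378  0.83473519 -1.61442365] [0.04508328 0.06453526 0.06182302]
```

View pics/v20.png

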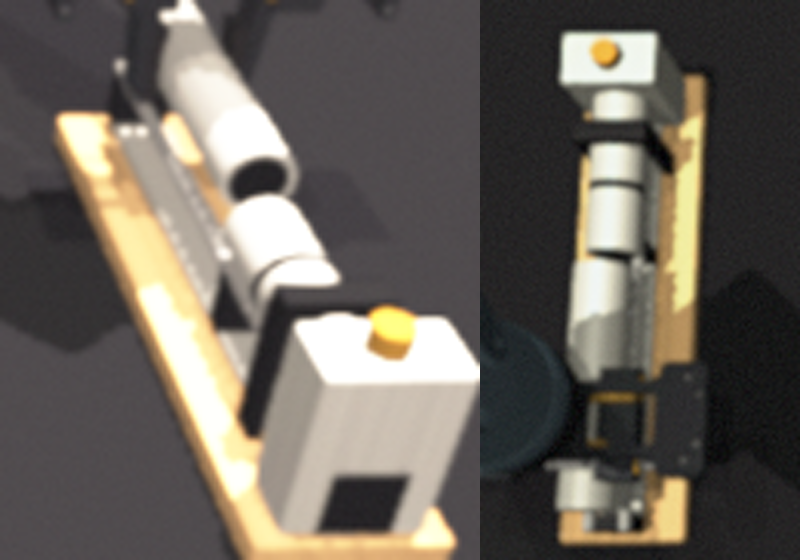

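The top view shows the held tube just short of the clamped one and still raised, sitting a little left of it. I need to check how much of that is parallax.

```bash
python3 - <<'E'
from fit import *
c=cam("top");im=cv2.imread("pics/top20.png");g=cv2.cvtColor(cv2.resize(im,None,fx=4,fy=4,interpolation=cv2.INTER_CUBIC),6).astype(int)
t=np.array([.4951,.2274,.2345]);yaw=np.radians(8);d=np.array([np.cos(yaw),np.sin(yaw),0])
hh=hull(c,t-[0,0,.147],yaw,-.03,.114);hc=hull(c,[.6197,.2437,.07],yaw,0,.11)
def edges(v,lo,hi):
    r=cv2.GaussianBlur(g.astype(np.float32),(5,5),0)[int(v*4+1.5)]; q=np.diff(r[lo*4:hi*4]); m=len(q)//2
    return (lo*4+q[:m].argmax()-1)/4,(lo*4+m+q[m:].argmin()-1)/4
for v in (165,168,171,174,177): print("clamped",v,edges(v,125,162),np.round(cols(hc,v),1))
for v in (190,195,200,205,210): print("held",v,edges(v,120,160),np.round(cols(hh,v),1))
print("front rows pred",hh[:,1].min(),hc[:,1].max())
print(np.array([g[4*v,4*139] for v in range(174,192)]),np.array([g[4*v,4*143] for v in range(174,192)]))
E
```

```text
clamped 165 (np.float64(132.0), np.float64(151.0)) [135.8 153.7]
clamped 168 (np.float64(132.0), np.float64(151.0)) [135.6 153.5]
clamped 171 (np.float64(131.25), np.float64(151.0)) [135.3 153.3]
clamped 174 (np.float64(131.0), np.float64(151.0)) [135.1 153.2]
clamped 177 (np.float64(131.0), np.float64(150.0)) [134.9 153. ]
held 190 (np.float64(129.75), np.float64(146.0)) [130.6 149.1]
held 195 (np.float64(129.0), np.float64(146.0)) [130.2 148.8]
held 200 (np.float64(129.0), np.float64(146.0)) [129.9 148.5]
held 205 (np.float64(128.0), np.float64(145.0)) [129.5 148.2]
held 210 (np.float64(128.0), np.float64(145.0)) [129.2 147.9]
front rows pred 184.446 185.3485
[240 241 241 241 243 246 217 138  57  78 170 231 246 244 243 243 244 244] [243 243 243 243 244 247 218 145  55  25  77 153 202 215 214 211 210 210]
```

>>> send_rows --moves '[{"offset":[0,2,5],"twist":0,"gripper":200},{"offset":[0,2,9],"twist":0,"gripper":200},{"offset":[0,2,12],"twist":0,"gripper":200},{"offset":[0,2,14],"twist":0,"gripper":200},{"offset":[0,2,14],"twist":0,"gripper":200},{"offset":[0,2,14],"twist":0,"gripper":200}]'

```text
t: 38.3
tcp_pos: [0.4949, 0.2257, 0.2196]
tcp_rot: [-180.0, 0.0, 8.1]
contact_force: [-0.2, 0.0, -1.1]
gripper_width: 0.0335
grip_force: 59.8
```

>>> send_rows --moves '[{"offset":[0,0,1],"twist":0,"gripper":200},{"offset":[0,0,2],"twist":0,"gripper":200},{"offset":[0,0,3],"twist":0,"gripper":200},{"offset":[0,0,3],"twist":0,"gripper":200}]'

```text
t: 38.7
tcp_pos: [0.495, 0.2258, 0.2174]
tcp_rot: [180.0, -0.0, 8.1]
contact_force: [-1.8, -1.2, 6.5]
gripper_width: 0.0336
grip_force: 59.3
```

>>> send_rows --moves '[{"offset":[0,0,-1],"twist":0,"gripper":200},{"offset":[2,0,-1],"twist":0,"gripper":200},{"offset":[4,0,-1],"twist":0,"gripper":200},{"offset":[6,0,-1],"twist":0,"gripper":200},{"offset":[8,0,-1],"twist":0,"gripper":200},{"offset":[8,0,-1],"twist":0,"gripper":200}]'

```text
t: 39.3
tcp_pos: [0.5032, 0.2268, 0.2176]
tcp_rot: [-180.0, -0.0, 8.1]
contact_force: [0.3, -0.9, -1.5]
gripper_width: 0.0337
grip_force: 59.7
```

>>> send_rows --moves '[{"offset":[1,0,0],"twist":0,"gripper":200},{"offset":[2,0,0],"twist":0,"gripper":200},{"offset":[3,0,0],"twist":0,"gripper":200},{"offset":[3,0,0],"twist":0,"gripper":200}]'

```text
t: 39.7
tcp_pos: [0.5059, 0.2273, 0.2177]
tcp_rot: [-180.0, -0.0, 8.1]
contact_force: [0.6, -1.2, -1.4]
gripper_width: 0.0337
grip_force: 59.8
```

>>> send_rows --moves '[{"offset":[1,0,0],"twist":0,"gripper":200},{"offset":[2,0,0],"twist":0,"gripper":200},{"offset":[2,0,0],"twist":0,"gripper":200}]'

```text
t: 40.0
tcp_pos: [0.5079, 0.2275, 0.2177]
tcp_rot: [-180.0, -0.0, 8.1]
contact_force: [-0.5, 0.0, -1.0]
gripper_width: 0.0338
grip_force: 59.8
```

>>> send_rows --moves '[{"offset":[1,0,0],"twist":0,"gripper":200},{"offset":[2,0,0],"twist":0,"gripper":200},{"offset":[2,0,0],"twist":0,"gripper":200}]'

```text
t: 40.3
tcp_pos: [0.5093, 0.2277, 0.2175]
tcp_rot: [180.0, 0.1, 8.1]
contact_force: [-2.1, -0.6, -0.5]
gripper_width: 0.0336
grip_force: 59.7
```

Contact has started, with a force of −2 N. I'll press slightly to confirm.

>>> send_rows --moves '[{"offset":[1,0,0],"twist":0,"gripper":200},{"offset":[2,0,0.5],"twist":0,"gripper":200},{"offset":[2,0,0.5],"twist":0,"gripper":200}]'

```text
t: 40.6
tcp_pos: [0.51, 0.2279, 0.2173]
tcp_rot: [179.9, 0.3, 8.1]
contact_force: [-9.6, -2.7, 11.1]
gripper_width: 0.0341
grip_force: 59.1
```

```bash
python3 - <<'E'
from h import *
s=state();print(s['t'],s['tcp_pos'],s['contact_force'],s['moment'])
a=snapshot("scene");b=snapshot("top");cv2.imwrite("pics/s21.png",a);cv2.imwrite("pics/top21.png",b)
A=cv2.resize(a[170:310,380:500],(480,560),interpolation=cv2.INTER_CUBIC);B=cv2.resize(b[100:282,100:204],(320,560),interpolation=cv2.INTER_CUBIC)
cv2.imwrite("pics/v21.png",np.hstack([A,B]))
E
```

```text
40.6 [0.50997305 0.22790184 0.21731943] [-9.56933386 -2.68773591 11.06551352] [-0.40206691  2.01337248 -0.03227419]
```

View pics/v21.png

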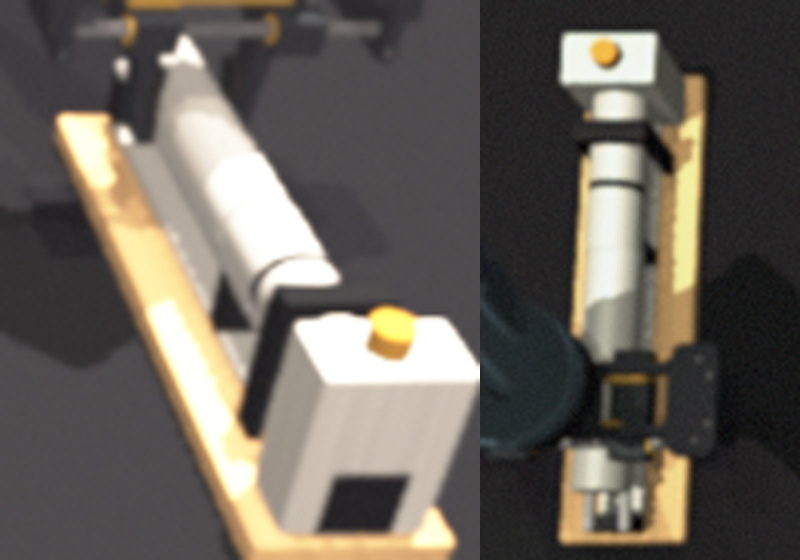

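The tube now sits flush and in line with the clamped tube, with no gap visible. I'll ease the push, open the gripper and back off upward.

>>> send_rows --moves '[{"offset":[-1,0,-0.3],"twist":0,"gripper":200},{"offset":[-1.6,0,-0.5],"twist":0,"gripper":200},{"offset":[-1.6,0,-0.5],"twist":0,"gripper":200},{"offset":[-1.6,0,-0.5],"twist":0,"gripper":140},{"offset":[-1.6,0,-0.5],"twist":0,"gripper":110},{"offset":[-1.6,0,-0.5],"twist":0,"gripper":60},{"offset":[-1.6,0,-0.5],"twist":0,"gripper":0},{"offset":[-1.6,0,-0.5],"twist":0,"gripper":0},{"offset":[-1.6,0,-0.5],"twist":0,"gripper":0},{"offset":[-1.6,0,-0.5],"twist":0,"gripper":0}]' --force 20

```text
t: 41.7
tcp_pos: [0.5102, 0.2278, 0.2177]
tcp_rot: [-180.0, -0.0, 8.1]
contact_force: [0.1, 0.1, 0.1]
gripper_width: 0.0855
grip_force: 0.0
```

>>> send_rows --moves '[{"offset":[0,0,0],"twist":0,"gripper":0},{"offset":[0,0,-10],"twist":0,"gripper":0},{"offset":[0,0,-25],"twist":0,"gripper":0},{"offset":[0,0,-50],"twist":0,"gripper":0},{"offset":[0,0,-90],"twist":0,"gripper":0},{"offset":[-40,0,-130],"twist":0,"gripper":0},{"offset":[-80,0,-160],"twist":0,"gripper":0},{"offset":[-80,0,-160],"twist":0,"gripper":0},{"offset":[-80,0,-160],"twist":0,"gripper":0}]'

```text
t: 42.6
tcp_pos: [0.4306, 0.2167, 0.3798]
tcp_rot: [-180.0, -0.2, 8.1]
contact_force: [0.4, -0.5, -0.0]
gripper_width: 0.0882
grip_force: 0.0
```

```bash
python3 - <<'E'
from h import *
s=state();print(s['t'],s['tcp_pos'],s['contact_force'],s['gripper_width'])
a=snapshot("scene");b=snapshot("top")
A=cv2.resize(a[170:310,380:500],(480,560),interpolation=cv2.INTER_CUBIC);B=cv2.resize(b[100:282,100:204],(320,560),interpolation=cv2.INTER_CUBIC)
cv2.imwrite("pics/v22.png",np.hstack([A,B]));print(casemove("22"))
E
```

```text
42.6 [0.43056104 0.21671183 0.37984834] [ 0.40972646 -0.46692378 -0.01151919] 0.08817590570151215
[(0.9549, array([-8.3, -0.2,  0. ])), (0.9984, array([-8.7,  0.2, -0. ]))]
```

View pics/v22.png

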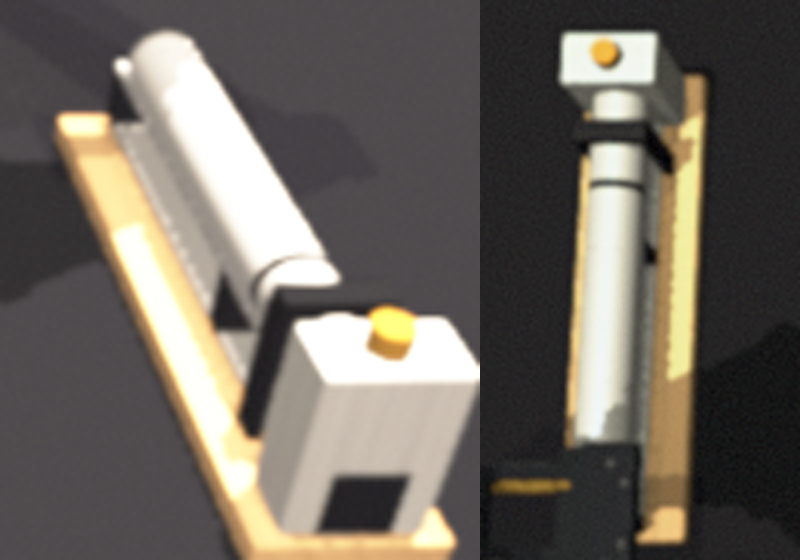

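The tube lies on both rods, in line and butted with no visible gap. The gripper is clear and the case is about 8 mm from where it stood, so I'm handing the job in.

```bash
python3 -c "
from station import *
print(sign_off())"
```

```text
the job is handed in; nothing more can be done
None
```

The job is handed in (no verdict was returned): the tube lies on the rods in line and butted against the clamped tube, with the case about 8 mm from its place; the moves can't roll the tube about its own axis, so I rocked it up and down instead and twice pushed the case back along with it.

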